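# Set a grinding wheel on the balancing stand

## Robot

A 6-joint arm with a two-finger parallel gripper is mounted at the origin on the work surface. World frame = base frame: x ahead of the robot, y to its left, z up, the work surface at z = 0. Lengths are in mm, angles in rad, forces in N, time in s.
With the tool pointing down it reaches from about 300 to 750 mm from the base axis. Payload 8.5 kg.
Tool frame: the origin (TCP) lies at the very end of the fingers, on their centre line; the grasp point (between the pads) lies 19 mm behind it; z points along the fingers, y is the line along which they close (so a half turn about z gives the same grasp; the last joint's range is limited). The gripper opens to 85 mm and grips with 20 to 120 N. Pads are 22 mm wide; open, the fingers measure 114 mm over their backs; the gripper's body (76 mm by 85 mm) begins 54 mm behind the grasp point. The pads swing forward as they close: fully open they stand 13 mm farther back than shut.
Start: joints at [1.127, 0.381, 1.297, -0, 1.464, -0.215], TCP at [124.737, 535.65, 199.222] pointing down, gripper open.
Joint ranges: [-3.11, 3.11], [-0.89, 2.33], [0.22, 2.48], [-1.42, 4.56], [0.17, 2.85], [-2.88, 2.88]. Speed limits (rad/s): [2.39, 2.39, 3.14, 3.14, 3.14, 3.14].

## Interface

Orientations are given as a rotation vector (axis times angle).
In Python, from bench import monitor, viewer, arm gives the robot as it stands.
- The arm moves only by the tool servo_tool, never from a script. Its arguments are lists of equal length, an entry for each row: "angular": the turn, a rotation vector about the world's x, y, z in rad, a list of three; "dp": the shift along the world's x, y, z in m, a list of three; "jaw": the gripper's target within -1 to 1 (shut at 1, half-way at 0, fully open at -1). In form: {"angular": [[rx, ry, rz], ...], "dp": [[tx, ty, tz], ...], "jaw": [jaw, ...]}. A call has 1 to 8 rows; each row shifts and turns the commanded pose from where the row before left it; what a row does not reach is not made up. A row lasts 1/12 s, in which the tool goes at most 41.7 mm and 7.16 degrees, less where a joint would pass 70% of its speed; a pose out of reach is approached as far as the arm can. A call with a gripper value outside its range is refused whole. The fingers move at their own pace and stop on an object; the grip force is fixed at half the most. Time passes only in rows, so rows that do not move let the fingers close. It gives the time, the measured TCP pose, the force, the opening and the grip force at its end, in the units of the state.
- monitor.read_state(): the state, without advancing time (a new reading comes with each control period).
- viewer.read_camera(name): name is "scene" or "top" or "wrist"; returns a dict with "frame" (384x512x3 uint8, blue, green, red), "range_z" (384x512 float32, mm along the optical axis (not along the pixel's ray), 0 where there is no reading), "K" (3x3 intrinsics, pixels), "xyz" and "orientation" of the camera in the world. Camera axes: x right, y down, z forward; pixel columns grow to the right and rows downward; lengths in mm; the calibration is good to about 2 mm. A picture is of the moment at which its call begins.
- arm.finish_job(): hands the job in; it is judged then, once.
The state is a dict: "clock": time; "q": joint angles; "qd": joint speeds; "joint_torque": joint torques, N m; "eef_pos": TCP position; "tcp_rot": TCP orientation; "force": force on the tool from outside, world axes, zero at the start; "moment": the same for the moment, N m; "opening": finger opening in mm; "grip_force": force on a finger pad.
Only numpy, scipy, OpenCV 4.12 (cv2) and the standard library are available. Lean on these libraries where they do the work, as an engineer would, in place of code of your own. Each camera call takes 0.05 s, during which the arm holds its last target. There are 200 camera calls.

## Task

The small steel balancing stand is needed for the next grinding wheel. First take the bare arbor off the stand and lay it flat in the aluminium tray; then take the wheel that is mounted on an arbor out of its wooden cradle and set it gently on the stand, its arbor resting in both saddles and the wheel hanging midway between the two uprights. Wheels crack when dropped or knocked, so do not drop it or knock it against the stand or the other things, and leave the spare wheel and everything else where they are.

Things in the scene. Friction and masses are not known exactly. Their poses are not given: they have to be found in the camera images.
- stand: Dark steel stand, fixed. Base 120 x 140 x 12 mm; two thin uprights (8 mm) at y = -50 and +50 mm, 92 mm clear between. Each bears a shallow bright V saddle: V bottom 92 mm and lips 101 mm above the table, 38 mm wide along x, sides at 25 degrees. Origin under the base's centre, z up, y through both saddles. A 16 mm shaft lying in both has its axis at x = 0, z = 101 mm.
- bar: Bare arbor: straight steel shaft 16 mm in diameter, 180 mm long, with a 24 mm square nut, 12 mm thick, flush with each end. 0.3 kg. It starts lying in both saddles of the stand. Origin at its middle on the axis; y along the shaft. Lying on a flat floor it rests on its nuts, axis 12 mm up.
- tray: Open aluminium tray, fixed, 280 mm (its x) x 170 mm (its y) x 30 mm high, walls and floor 4 mm. Origin under its centre, z up.
- wheel: Grey grinding wheel on a steel arbor: disc 125 mm across, 22 mm thick; shaft 16 mm, 170 mm long, standing out equally both sides; on each face a flange 40 mm across, 8 mm thick, then a 10 mm nut. About 0.75 kg. Origin at the wheel's middle on the axis; y along the shaft. Starts upright in one of the two cradles, axis level, 74.5 mm up, top at 137 mm.
- spare: Spare grinding wheel, same grey disc 125 x 22 mm but with no shaft or flanges; stands in the other cradle. Origin at its centre, y along its axis. To be left alone.
- cradle_a: Light wooden cradle, fixed, 130 mm (its x) x 70 mm (its y), 30 mm high, with a lengthwise groove 25.6 mm wide that holds the mounted wheel upright, the wheel's lowest point 12 mm above the table, low chocks fore and aft. Origin under its centre; y across the groove.
- cradle_b: Same kind of cradle, holding the spare wheel.
- flange: Loose steel ring, 42 mm across, 10 mm high, lying in the tray, 55 mm to the tray's +y side of its centre. Leave alone. Origin under its centre.
- wrench: Steel wrench, 180 mm, lying on the table, a bystander. Origin under its middle.
- brush: Hand brush lying on the table, a bystander. Origin under its middle.
- can: Grey can, 60 mm in diameter, 130 mm high, a bystander. Origin under its centre.
Mind the look-alikes: they are no part of the job. What is shaped like the bar but blue is not meant. What is shaped like the wheel but pink is not meant.

How it is judged (in metres and radians):
On the way, in this order (a step that is already met when the one before it is completed fails the run):
1. the bare arbor lies flat on the floor of the tray, released (x of bar in the frame of tray between -0.06 and 0.06 m and y of bar in the frame of tray between -0.075 and 0.075 m and z of bar in the frame of tray below 0.022 m and angle between bar's own y axis and vertical between 1.5208 and 1.6208 rad and contact force between the fingers and bar below 0.1 N), for 0.2 s.
2. the mounted wheel rests with its arbor in both saddles of the stand, released (x of wheel in the frame of stand between -0.004 and 0.004 m and y of wheel in the frame of stand between -0.018 and 0.018 m and z of wheel in the frame of stand between 0.097 and 0.105 m and angle between the y axis of wheel and the y axis of stand, either way round below 0.06 rad and contact force between the fingers and wheel below 0.1 N), for 0.2 s.
At the end, for the whole second after the job is handed in: Bare arbor at rest flat on the tray floor (axis under 22 mm up, level to 0.05 rad, middle within 60, 75 mm in x, y of the tray centre). Wheel at rest on the stand, arbor in both saddles: axis within 4 mm of x = 0, z = 101 mm, parallel to 0.06 rad, wheel within 18 mm of midway (x of bar in the frame of tray between -0.06 and 0.06 m and y of bar in the frame of tray between -0.075 and 0.075 m and z of bar in the frame of tray below 0.022 m and angle between bar's own y axis and vertical between 1.5208 and 1.6208 rad and x of wheel in the frame of stand between -0.004 and 0.004 m and y of wheel in the frame of stand between -0.018 and 0.018 m and z of wheel in the frame of stand between 0.097 and 0.105 m and angle between the y axis of wheel and the y axis of stand, either way round below 0.06 rad and linear speed of each of bar, wheel below 0.03 m/s and angular speed of each of bar, wheel below 0.3 rad/s); the robot touches nothing.
It fails at once if the mounted wheel is dropped or lowered fast onto the stand (over 0.3 m/s within the last 30 mm), or strikes it with over 60 N (contact force between wheel and stand above 60 N or (horizontal distance between wheel and stand below 0.05 m and z of wheel in the frame of stand below 0.131 m and linear speed of wheel above 0.3 m/s)).
It fails at once if the mounted wheel strikes the spare wheel or the bare arbor (over 5 N) (contact force between wheel and spare above 5 N or contact force between wheel and bar above 5 N).
It fails at once if the mounted wheel is dropped or toppled (centre below 60 mm, or its axis tipped over 0.5 rad from level) (height (world z) of wheel below 0.06 m or angle between wheel's own y axis and vertical below 1.07 rad or angle between wheel's own y axis and vertical above 2.07 rad).
It fails at once if the spare wheel is displaced by more than 15 mm (distance of spare from where it was at the start of the episode above 0.015 m).
It fails at once if a bystander is displaced by more than 30 mm (distance of any of flange, wrench, brush, can from where it was at the start of the episode above 0.03 m).
It also fails if it takes over 61 s, if anything falls off the work surface, if the arm or the gripper's body presses on something with over 40 N, if the wrist force passes 120 N, or if a joint passes its speed limit or range.

## Working session

There is one attempt and no reset: what is moved stays moved. The work goes in short steps, Python scripts to look and compute and a tool call to move; the robot and the scene stay as the last step left them, time stands still between calls to the robot, and variables do not carry over. Pictures are saved under pics/ and viewed, at most 10 in all, crops included, and the job is handed in when it is done.

Besides the shell and the picture viewer there is one more tool, called after ">>>" as name(argument=value, ...) on one line, values as JSON. servo_tool: Moves the arm, as the interface text tells. Its arguments: {"type":"object","properties":{"angular":{"type":"array","items":{"type":"array","items":{"type":"number"}}},"dp":{"type":"array","items":{"type":"array","items":{"type":"number"}}},"jaw":{"type":"array","items":{"type":"number"}}},"required":["angular","dp","jaw"]}

```bash
mkdir -p pics; ls
cat > h.py <<'E'
import numpy as np, cv2
from scipy.spatial.transform import Rotation as R
from bench import monitor, viewer, arm
def cam(n, save=None):
    c=viewer.read_camera(n)
    if save: cv2.imwrite('pics/'+save,c['frame'])
    np.savez('/tmp/'+n+'.npz',**{k:np.array(v) for k,v in c.items()})
    return c
def rot(c):
    o=np.array(c['orientation'],float)
    return o if o.shape==(3,3) else R.from_rotvec(o).as_matrix()
def cloud(c):
    K=np.array(c['K']);d=c['range_z'];v,u=np.mgrid[:d.shape[0],:d.shape[1]]
    p=np.stack([(u-K[0,2])/K[0,0]*d,(v-K[1,2])/K[1,1]*d,d],-1)
    w=p@rot(c).T+np.array(c['xyz']); w[d<=0]=np.nan
    return w
E
python3 - <<'E'
from h import *
for n in ['scene','top']:
    c=cam(n,n+'1.png'); print(n,c['xyz'],c['orientation'],np.array(c['K']).round(1).tolist())
    w=cloud(c); print(w[::64,::64,2].round(0))
s=monitor.read_state();print(s)
E
```

```text
pics
scene [922.07994337 745.31885129 773.04693262] [-0.6308381  -2.54611475  1.25976052] [[361.2, 0.0, 251.9], [0.0, 361.2, 188.2], [0.0, 0.0, 1.0]]
[[ 387.  366.  457.  435.  411.  384.  385.  502.]
 [ 248.  245.  173.  127.   73.   -4.  142.  249.]
 [  -7.  -49. -143.   71.   -1.   -4.  221.  225.]
 [-742. -366.   -1.   -1.    3.    1.    9.   22.]
 [-754. -753.    1.    1.    1.    1.    1.    1.]
 [-749. -749.   -3.   -0.   -0.   14.    2.   -0.]]
top [ 306.9509605   -60.30988961 1850.26131242] [-2.18948719  2.16670947 -0.1167659 ] [[498.8, 0.0, 253.7], [0.0, 498.8, 199.8], [0.0, 0.0, 1.0]]
[[-178. -759. -769. -735. -743. -756. -751. -741.]
 [-204. -755. -747. -759. -753. -749. -747. -338.]
 [-247.    2.    0.   15.   11.   -2.    5. -406.]
 [-264.    5.    3.  112.    4.   -8.   17.   49.]
 [-302.   -3.    3.    8.   -0.   -1.    1. -757.]
 [-739.  536.   -3.   -2.   15.   -0.   -7.    9.]]
{'clock': 0.1, 'q': array([ 1.12671483e+00,  3.81159549e-01,  1.29813224e+00,  1.35953626e-06,
        1.46358231e+00, -2.15303006e-01]), 'qd': array([-0.0009316 , -0.00271288, -0.00094081,  0.00084221, -0.00116429,
       -0.00102258]), 'joint_torque': array([ 3.84868879e-03, -4.49218869e+01, -2.31663179e+01, -1.63384780e-04,
        3.59256032e-03,  2.57681023e-05]), 'eef_pos': array([124.61253872, 535.4070734 , 198.67471578]), 'tcp_rot': array([-3.58533887e-01, -3.12064731e+00,  1.90353717e-03]), 'force': array([ 0.62285872, -0.27098484, -0.50315194]), 'moment': array([-0.02579058, -0.00226209,  0.01912092]), 'grip_force': 0.0, 'opening': 85.55159334422578}
```

View pics/scene1.png

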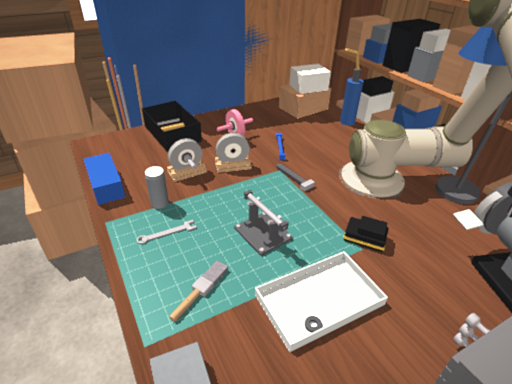

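View pics/top1.png

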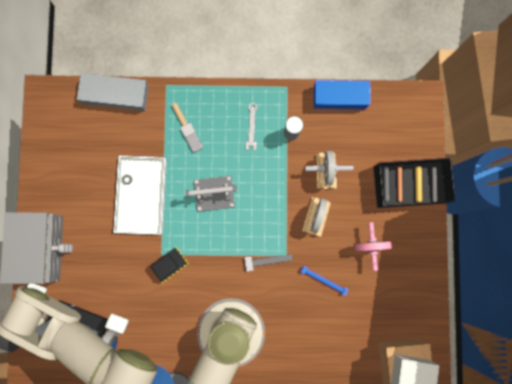

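The scene view shows the steel bar on the stand at (265,208), the mounted wheel at (185,157), the spare at (232,150), and the tray at (320,300). The top view shows:
- **Bar:** candidates are the steel bar on the stand at (213,191) and the blue bar at (324,281). I choose the steel one.
- **Wheel:** candidates are the grey wheel with a shaft at (329,169), the spare with no shaft at (317,216) and the pink one at (373,246). I choose the grey one with the shaft.

Run:
```python
from h import *
L=lambda n:dict(np.load('/tmp/'+n+'.npz'))
def pts(n,box,z0,z1):
    c=L(n);w=cloud(c);u0,v0,u1,v1=box
    q=w[v0:v1,u0:u1].reshape(-1,3);return q[(q[:,2]>z0)&(q[:,2]<z1)]
def desc(t,p):
    r=cv2.minAreaRect(p[:,:2].astype(np.float32));m=np.median(p,0);print(t,len(p),'rect',np.round(r[0],0),np.round(r[1],0),round(r[2],1),'med',m.round(0),'mean',p.mean(0).round(0))
desc('top bar',pts('top',(180,165,250,220),85,130))
desc('scn bar',pts('scene',(230,180,300,240),85,130))
desc('top base',pts('top',(185,165,245,220),7,30))
desc('top tray',pts('top',(105,145,172,245),18,45))
desc('scn tray',pts('scene',(250,250,392,346),22,38))
desc('top wheel',pts('top',(300,140,360,198),100,150))
desc('top shaft',pts('top',(300,140,360,198),60,150))
desc('scn wheel',pts('scene',(150,130,210,180),50,150))
desc('top spare',pts('top',(295,192,340,242),90,150))
desc('scn spare',pts('scene',(212,128,255,176),40,150))
c=L('scene');a=cv2.resize(c['frame'][120:190,140:260],None,fx=5,fy=5,interpolation=2)
b=cv2.resize(c['frame'][180:255,225:305],None,fx=5,fy=5,interpolation=2)
o=np.zeros((375,600,3),np.uint8);cv2.imwrite('pics/crop1.png',np.vstack([a,np.pad(b,((0,0),(0,200),(0,0)))])[:800:1][::1][:, :600] if 0 else cv2.resize(np.vstack([a,np.pad(b,((0,0),(0,200),(0,0)))]),(496,600)))
```

```text
top bar 292 rect [506.  72.] [ 43. 180.] 6.3 med [506.  71. 108.] mean [505.  71. 107.]
scn bar 429 rect [509.  74.] [ 44. 181.] 8.2 med [510.  90. 105.] mean [511.  82. 104.]
top base 1138 rect [511.  65.] [202. 219.] 0.7 med [498.  65.  13.] mean [506.  65.  13.]
top tray 413 rect [497. 338.] [174. 281.] 88.8 med [510. 363.  28.] mean [503. 344.  28.]
scn tray 910 rect [498. 339.] [173. 282.] 88.5 med [510. 360.  28.] mean [504. 347.  28.]
top wheel 240 rect [ 594. -344.] [116.  33.] 1.1 med [ 590. -346.  128.] mean [ 592. -347.  125.]
top shaft 507 rect [ 595. -347.] [145. 108.] 55.4 med [ 593. -342.   96.] mean [ 592. -344.  103.]
scn wheel 1169 rect [ 608. -383.] [458. 184.] 73.1 med [ 607. -337.   88.] mean [ 616. -362.   92.]
top spare 252 rect [ 423. -310.] [ 23. 122.] 73.3 med [ 421. -308.  127.] mean [ 422. -308.  124.]
scn spare 832 rect [ 392. -398.] [232. 123.] 67.7 med [ 424. -304.   82.] mean [ 420. -324.   85.]
```

View pics/crop1.png

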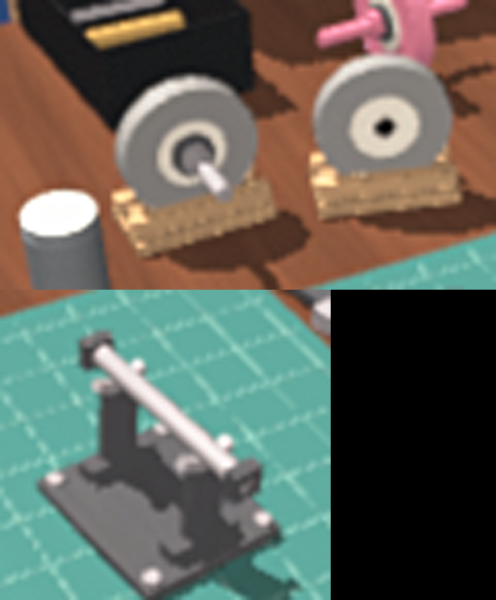

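The crop confirms it: the steel bar with square nuts lies in the stand's saddles, the grey wheel with the shaft is at crop (200,155), and the shaftless spare is at (385,125).

Run:
```python
from h import *
L=lambda n:dict(np.load('/tmp/'+n+'.npz'))
for n,box in (('top',(180,165,250,220)),('scene',(230,180,300,240))):
    w=cloud(L(n))[box[1]:box[3],box[0]:box[2]].reshape(-1,3);p=w[(w[:,2]>100)&(w[:,2]<125)]
    f=cv2.fitLine(p[:,:2].astype(np.float32),cv2.DIST_HUBER,0,.01,.01).ravel();print(n,'bar',f,np.degrees(np.arctan2(-f[0],f[1])),len(p),p[:,:2].min(0),p[:,:2].max(0))
w=cloud(L('top'))[140:198,300:360].reshape(-1,3)
p=w[(w[:,2]>115)&(w[:,2]<145)];f=cv2.fitLine(p[:,:2].astype(np.float32),cv2.DIST_HUBER,0,.01,.01).ravel();print('disc',f)
w=cloud(L('top'))[140:198,290:365].reshape(-1,3);p=w[(w[:,2]>62)&(w[:,2]<95)&(abs(w[:,1]+345)>30)];f=cv2.fitLine(p[:,:2].astype(np.float32),cv2.DIST_HUBER,0,.01,.01).ravel();print('shaft',f,len(p))
s=monitor.read_state();M=R.from_rotvec(s['tcp_rot']).as_matrix();print('tool axes\n',M.round(3))
c=cam('wrist');Rc=rot(c);print('wrist cam in tool: pos',(M.T@(np.array(c['xyz'])-s['eef_pos'])).round(1),'\n',(M.T@Rc).round(3), np.array(c['K']).round(0).tolist())
```

```text
top bar [ 1.2716076e-01 -9.9188215e-01  5.0546909e+02  7.2459335e+01] -172.69444 248 [483.5710575  -17.51039506] [532.74212364 161.56884869]
scene bar [ 1.2385604e-01 -9.9230021e-01  5.1106534e+02  7.9385544e+01] -172.88528 317 [485.37356658 -16.08405295] [534.42238183 164.91827118]
disc [ 9.9955875e-01  2.9703522e-02  5.9394037e+02 -3.4770587e+02]
shaft [ 2.875285e-02 -9.995865e-01  5.947985e+02 -3.493210e+02] 136
tool axes
 [[-0.974  0.227 -0.001]
 [ 0.227  0.974 -0.001]
 [ 0.    -0.001 -1.   ]]
wrist cam in tool: pos [  79.5   -0.3 -174.5] 
 [[ 0.    -0.951 -0.31 ]
 [ 1.     0.001 -0.001]
 [ 0.001 -0.31   0.951]] [[295.0, 0.0, 253.0], [0.0, 295.0, 189.0], [0.0, 0.0, 1.0]]
```

>>> servo_tool(angular=[[0, 0, -0.076], [0, 0, -0.076], [0, 0, -0.076], [0, 0, -0.076], [0, 0, -0.076], [0, 0, -0.076], [0, 0, -0.076], [0, 0, -0.076]], dp=[[0.024, -0.029, 0.007], [0.024, -0.029, 0.007], [0.024, -0.029, 0.007], [0.024, -0.029, 0.007], [0.024, -0.029, 0.007], [0.024, -0.029, 0.007], [0.024, -0.029, 0.007], [0.024, -0.029, 0.007]], jaw=[-1, -1, -1, -1, -1, -1, -1, -1])

```text
clock: 0.82
eef_pos: [317.4, 302.0, 255.5]
tcp_rot: [-1.282, -2.868, 0.0]
force: [0.6, 1.6, 1.1]
opening: 85.6
grip_force: 0.0
```

>>> servo_tool(angular=[[0, 0, -0.076], [0, 0, -0.076], [0, 0, -0.076], [0, 0, -0.076], [0, 0, -0.076], [0, 0, -0.076], [0, 0, -0.076], [0, 0, -0.076]], dp=[[0.024, -0.029, 0], [0.024, -0.029, 0], [0.024, -0.029, 0], [0.024, -0.029, 0], [0.024, -0.029, 0], [0.024, -0.029, 0], [0.024, -0.029, 0], [0.024, -0.029, 0]], jaw=[-1, -1, -1, -1, -1, -1, -1, -1])

```text
clock: 1.48
eef_pos: [509.5, 69.9, 255.1]
tcp_rot: [-2.082, -2.352, 0.0]
force: [0.8, -0.4, -0.2]
opening: 85.3
grip_force: 0.0
```

>>> servo_tool(angular=[[0, 0, 0], [0, 0, 0]], dp=[[0, 0, 0], [0, 0, 0]], jaw=[-1, -1])

```text
clock: 1.65
eef_pos: [509.3, 70.3, 254.4]
tcp_rot: [-2.079, -2.353, 0.001]
force: [0.1, 0.3, 0.3]
opening: 85.4
grip_force: 0.0
```

Run:
```python
from h import *
s=monitor.read_state();print(s['eef_pos'],R.from_rotvec(s['tcp_rot']).as_matrix().round(3),s['q'].round(2),s['clock'])
c=cam('wrist','w1.png');w=cloud(c).reshape(-1,3)
p=w[(w[:,2]>104)&(w[:,2]<125)&(abs(w[:,0]-508)<60)&(abs(w[:,1]-72)<110)]
f=cv2.fitLine(p[:,:2].astype(np.float32),cv2.DIST_HUBER,0,.01,.01).ravel();r=cv2.minAreaRect(p[:,:2].astype(np.float32));print(f,r,len(p),np.percentile(p[:,2],[5,50,95]))
```

```text
[509.2807728   70.33223314 254.37413237] [[-0.123  0.992 -0.002]
 [ 0.992  0.123  0.   ]
 [ 0.    -0.002 -1.   ]] [-0.09  0.28  1.28  0.    1.58 -0.22] 1.65
[ 1.2341303e-01 -9.9235541e-01  5.0459955e+02  8.0972397e+01] ((505.6830139160156, 74.27188873291016), (22.911495208740234, 177.9729766845703), 7.030328750610352) 2186 [105.04570273 107.97527486 113.09836194]
```

View pics/w1.png

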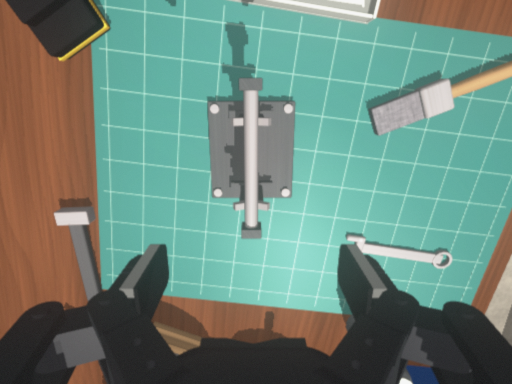

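The wrist view shows the bar at (250,160) lying in both saddles, with the gripper aligned to it. I'll descend and grip it.

>>> servo_tool(angular=[[0, 0, 0], [0, 0, 0], [0, 0, 0], [0, 0, 0], [0, 0, 0], [0, 0, 0], [0, 0, 0], [0, 0, 0]], dp=[[-0.004, 0.004, -0.03], [0, 0, -0.03], [0, 0, -0.03], [0, 0, -0.03], [0, 0, -0.022], [0, 0, -0.015], [0, 0, -0.006], [0, 0, 0]], jaw=[-1, -1, -1, -1, -1, -1, -1, -1])

```text
clock: 2.37
eef_pos: [503.7, 76.6, 91.6]
tcp_rot: [-2.074, -2.357, 0.002]
force: [-0.1, -0.1, 0.2]
opening: 85.2
grip_force: 0.0
```

>>> servo_tool(angular=[[0, 0, 0], [0, 0, 0], [0, 0, 0], [0, 0, 0], [0, 0, 0], [0, 0, 0], [0, 0, 0], [0, 0, 0]], dp=[[0, 0, 0], [0, 0, 0], [0, 0, 0], [0, 0, 0], [0, 0, 0], [0, 0, 0], [0, 0, 0], [0, 0, 0]], jaw=[0, 0.3, 0.5, 0.6, 0.7, 0.8, 0.9, 1])

```text
clock: 3.03
eef_pos: [504.7, 75.6, 92.3]
tcp_rot: [2.077, 2.357, 0.0]
force: [-0.4, -0.2, -0.3]
opening: 0.1
grip_force: 0.0
```

>>> servo_tool(angular=[[0, 0, 0], [0, 0, 0], [0, 0, 0], [0, 0, 0], [0, 0, 0], [0, 0, 0]], dp=[[0, 0, 0], [0, 0, 0], [0, 0, 0], [0, 0, 0], [0, 0, 0], [0, 0, 0]], jaw=[1, 1, 1, 1, 1, 1])

```text
clock: 3.53
eef_pos: [504.7, 75.7, 92.2]
tcp_rot: [-2.077, -2.357, -0.0]
force: [-0.2, 0.0, 0.2]
opening: -0.1
grip_force: 0.0
```

The fingers closed on nothing, so I'll look.

Run:
```python
from h import *
a=cam('scene');b=cam('wrist')
A=cv2.resize(a['frame'][150:260,210:320],(440,440),interpolation=2)
B=b['frame']
cv2.imwrite('pics/s2.png',np.hstack([A,cv2.resize(B[:,100:400],(344,440))]))
w=cloud(b).reshape(-1,3)
p=w[(w[:,2]>104)&(w[:,2]<125)&(abs(w[:,0]-508)<60)&(abs(w[:,1]-72)<110)];print(len(p))
```

```text
4861
```

View pics/s2.png

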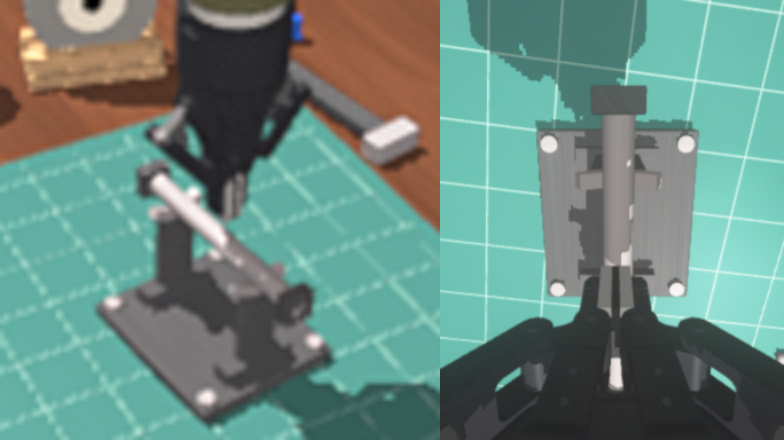

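Run:
```python
from h import *
b=dict(np.load('/tmp/wrist.npz'));w=cloud(b)
for u in (240,247,253,258):
    print(u,[tuple(w[v,u].round(0)) for v in range(80,340,16)])
print(monitor.read_state()['eef_pos'],monitor.read_state()['q'])
```

```text
240 [(np.float64(488.0), np.float64(159.0), np.float64(112.0)), (np.float64(488.0), np.float64(152.0), np.float64(113.0)), (np.float64(486.0), np.float64(137.0), np.float64(5.0)), (np.float64(488.0), np.float64(125.0), np.float64(19.0)), (np.float64(490.0), np.float64(121.0), np.float64(74.0)), (np.float64(492.0), np.float64(116.0), np.float64(95.0)), (np.float64(492.0), np.float64(82.0), np.float64(12.0)), (np.float64(494.0), np.float64(67.0), np.float64(11.0)), (np.float64(496.0), np.float64(51.0), np.float64(11.0)), (np.float64(497.0), np.float64(35.0), np.float64(12.0)), (np.float64(497.0), np.float64(86.0), np.float64(138.0)), (np.float64(498.0), np.float64(85.0), np.float64(152.0)), (np.float64(498.0), np.float64(87.0), np.float64(166.0)), (np.float64(499.0), np.float64(86.0), np.float64(175.0)), (np.float64(499.0), np.float64(92.0), np.float64(191.0)), (np.float64(499.0), np.float64(86.0), np.float64(190.0)), (np.float64(500.0), np.float64(81.0), np.float64(192.0))]
247 [(np.float64(491.0), np.float64(160.0), np.float64(112.0)), (np.float64(492.0), np.float64(152.0), np.float6
[... 2322 characters left out ...]
 np.float64(101.0), np.float64(108.0)), (np.float64(506.0), np.float64(92.0), np.float64(109.0)), (np.float64(507.0), np.float64(82.0), np.float64(109.0)), (np.float64(506.0), np.float64(87.0), np.float64(138.0)), (np.float64(505.0), np.float64(87.0), np.float64(153.0)), (np.float64(506.0), np.float64(85.0), np.float64(162.0)), (np.float64(506.0), np.float64(84.0), np.float64(171.0)), (np.float64(507.0), np.float64(77.0), np.float64(171.0)), (np.float64(507.0), np.float64(70.0), np.float64(172.0)), (np.float64(518.0), np.float64(0.0), np.float64(109.0))]
[504.73112773  75.64977963  92.20859963] [-8.35407091e-02  4.21092231e-01  1.57467830e+00  9.54640135e-06
  1.14587312e+00 -2.09538320e-01]
```

Run:
```python
from h import *
b=dict(np.load('/tmp/wrist.npz'));w=cloud(b)
for u in (249,253,257): print(u,[w[v,u].round(0).tolist() for v in range(226,240,2)])
a=dict(np.load('/tmp/scene.npz'));w=cloud(a)
for v in range(190,214,2): print(v,[w[v,u].round(0).astype(int).tolist() for u in range(260,274,3)])
```

```text
249 [[502.0, 80.0, 108.0], [502.0, 79.0, 108.0], [502.0, 78.0, 109.0], [501.0, 86.0, 130.0], [501.0, 87.0, 132.0], [501.0, 86.0, 132.0], [501.0, 87.0, 136.0]]
253 [[504.0, 80.0, 109.0], [504.0, 79.0, 109.0], [504.0, 78.0, 108.0], [503.0, 87.0, 129.0], [503.0, 86.0, 131.0], [503.0, 86.0, 133.0], [503.0, 86.0, 135.0]]
257 [[506.0, 80.0, 108.0], [507.0, 79.0, 108.0], [507.0, 77.0, 107.0], [505.0, 87.0, 129.0], [505.0, 87.0, 131.0], [505.0, 86.0, 132.0], [505.0, 87.0, 136.0]]
190 [[526, 76, 179], [516, 74, 174], [514, 87, 183], [503, 85, 177], [495, 87, 175]]
192 [[535, 91, 186], [522, 84, 176], [514, 87, 176], [503, 86, 171], [494, 86, 168]]
194 [[533, 89, 177], [521, 84, 169], [515, 90, 171], [501, 83, 161], [381, -87, 0]]
196 [[533, 89, 170], [520, 83, 161], [512, 85, 159], [502, 84, 155], [388, -76, 1]]
198 [[429, -87, -1], [520, 82, 153], [512, 85, 152], [501, 84, 148], [392, -68, -1]]
200 [[434, -77, 0], [519, 82, 146], [512, 85, 146], [502, 86, 143], [398, -58, 0]]
202 [[440, -67, 1], [519, 83, 140], [512, 86, 139], [499, 82, 131], [403, -50, -1]]
204 [[511, 53, 107], [436, -54, -1], [512, 87, 133], [501, 85, 127], [409, -39, 1]]
206 [[514, 59, 105], [510, 68, 110], [433, -39, 1], [422, -37, -2], [413, -33, -2]]
208 [[517, 63, 102], [513, 74, 109], [504, 75, 106], [430, -25, 2], [421, -20, 2]]
210 [[460, -31, 1], [514, 76, 103], [510, 85, 108], [499, 85, 104], [424, -15, -1]]
212 [[464, -24, -1], [514, 76, 96], [513, 91, 106], [506, 96, 108], [429, -7, -2]]
```

Both cameras put the closed fingertips at z≈128 mm while the reported TCP z is 92. So the tips end about 36 mm short of the reported TCP, and the fingers closed above the bar without touching it. From here I use tip = reported z + 36.

>>> servo_tool(angular=[[0, 0, 0], [0, 0, 0], [0, 0, 0], [0, 0, 0], [0, 0, 0], [0, 0, 0], [0, 0, 0], [0, 0, 0]], dp=[[0, 0, 0], [0, 0, 0], [0, 0, 0], [0, 0, 0], [0, 0, 0], [0, 0, 0], [0, 0, 0], [0, 0, 0]], jaw=[-1, -1, -1, -1, -1, -1, -1, -1])

```text
clock: 4.3
eef_pos: [504.7, 75.7, 92.2]
tcp_rot: [2.077, 2.357, 0.0]
force: [0.5, 0.5, -0.3]
opening: 85.3
grip_force: 0.0
```

>>> servo_tool(angular=[[0, 0, 0], [0, 0, 0], [0, 0, 0], [0, 0, 0], [0, 0, 0], [0, 0, 0]], dp=[[0.001, 0, -0.012], [0, 0, -0.012], [0, 0, -0.008], [0, 0, -0.004], [0, 0, 0], [0, 0, 0]], jaw=[-1, -1, -1, -1, -1, -1])

```text
clock: 4.8
eef_pos: [505.9, 75.6, 56.4]
tcp_rot: [2.077, 2.357, 0.0]
force: [0.5, -0.3, 0.1]
opening: 85.2
grip_force: 0.0
```

>>> servo_tool(angular=[[0, 0, 0], [0, 0, 0], [0, 0, 0], [0, 0, 0], [0, 0, 0], [0, 0, 0], [0, 0, 0], [0, 0, 0]], dp=[[0, 0, 0], [0, 0, 0], [0, 0, 0], [0, 0, 0], [0, 0, 0], [0, 0, 0], [0, 0, 0], [0, 0, 0]], jaw=[0, 0.3, 0.5, 0.6, 0.7, 0.8, 0.9, 1])

```text
clock: 5.47
eef_pos: [506.1, 75.7, 56.5]
tcp_rot: [2.077, 2.356, 0.001]
force: [0.1, -0.0, 4.0]
opening: 14.0
grip_force: 58.5
```

>>> servo_tool(angular=[[0, 0, 0], [0, 0, 0], [0, 0, 0], [0, 0, 0]], dp=[[0, 0, 0], [0, 0, 0], [0, 0, 0], [0, 0, 0]], jaw=[1, 1, 1, 1])

```text
clock: 5.8
eef_pos: [506.1, 75.7, 56.5]
tcp_rot: [2.077, 2.356, 0.001]
force: [1.0, 0.8, 4.0]
opening: 13.8
grip_force: 58.5
```

Gripped: 14 mm opening with force on the pads. I'll lift it, turn it about 81° (the tray's long side runs along world x), and move over the tray.

>>> servo_tool(angular=[[0, 0, 0], [0, 0, 0], [0, 0, 0], [0, 0, 0], [0, 0, 0], [0, 0, 0], [0, 0, 0]], dp=[[0, 0, 0.005], [0, 0, 0.01], [0, 0, 0.02], [0, 0, 0.03], [0, 0, 0.03], [0, 0, 0.02], [0, 0, 0.015]], jaw=[1, 1, 1, 1, 1, 1, 1])

```text
clock: 6.38
eef_pos: [505.5, 75.6, 187.9]
tcp_rot: [2.077, 2.357, 0.0]
force: [-0.4, -0.2, -3.5]
opening: 14.0
grip_force: 58.7
```

>>> servo_tool(angular=[[0, 0, 0.07], [0, 0, 0.1], [0, 0, 0.12], [0, 0, 0.12], [0, 0, 0.12], [0, 0, 0.12], [0, 0, 0.12], [0, 0, 0.12]], dp=[[0, 0.01, 0], [0, 0.02, 0], [-0.001, 0.02, 0], [-0.001, 0.02, 0], [-0.001, 0.02, 0], [-0.001, 0.02, 0], [-0.001, 0.02, 0], [-0.001, 0.02, 0]], jaw=[1, 1, 1, 1, 1, 1, 1, 1])

```text
clock: 7.05
eef_pos: [498.8, 226.4, 185.5]
tcp_rot: [-0.851, -3.022, 0.002]
force: [-0.1, -0.4, -1.8]
opening: 14.1
grip_force: 58.7
```

>>> servo_tool(angular=[[0, 0, 0.12], [0, 0, 0.12], [0, 0, 0.12], [0, 0, 0.1], [0, 0, 0.07], [0, 0, 0], [0, 0, 0]], dp=[[-0.001, 0.022, 0], [-0.001, 0.022, 0], [-0.001, 0.022, 0], [0, 0.016, 0], [0, 0.01, 0], [0, 0, 0], [0, 0, 0]], jaw=[1, 1, 1, 1, 1, 1, 1])

```text
clock: 7.63
eef_pos: [496.1, 317.4, 185.4]
tcp_rot: [-0.041, -3.139, 0.002]
force: [-0.4, 0.3, -2.6]
opening: 13.9
grip_force: 58.7
```

Run:
```python
from h import *
s=monitor.read_state();M=R.from_rotvec(s['tcp_rot']).as_matrix();print(s['eef_pos'],M.round(3).tolist(),s['q'].round(2),s['opening'],s['force'])
c=cam('wrist','w3.png');a=cam('scene');w=cloud(a)
# tray rim and things inside, scene cam
p=w[250:346,250:392].reshape(-1,3);p=p[(p[:,2]>22)&(p[:,2]<38)];r=cv2.minAreaRect(p[:,:2].astype(np.float32));print('tray',r)
g=a['frame'][310:335,295:330].astype(int).sum(2);v,u=np.where(g<250);q=w[v+310,u+295];print('flange',np.nanmedian(q,0),len(q))
# held bar
q=w.reshape(-1,3);q=q[(abs(q[:,0]-497)<110)&(abs(q[:,1]-318)<40)&(q[:,2]>160)&(q[:,2]<205)];print('bar',cv2.minAreaRect(q[:,:2].astype(np.float32)),q[:,2].min(),len(q),[np.median(q[abs(q[:,0]-x)<12],0).round(0).tolist() for x in (415,450,560,580)])
# stand, now bare
q=w.reshape(-1,3);t=dict(np.load('/tmp/top.npz'))
c2=cam('top');q=cloud(c2)[165:220,180:250].reshape(-1,3);q=q[(q[:,2]>85)&(q[:,2]<112)];print('saddles',cv2.minAreaRect(q[:,:2].astype(np.float32)),len(q),q.mean(0))
```

```text
[496.13897613 317.42609842 185.44764452] [[-1.0, 0.026, -0.002], [0.026, 1.0, -0.001], [0.002, -0.001, -1.0]] [ 0.37  0.46  1.21 -0.    1.48 -1.18] 13.927657982978648 [-0.43356864  0.34418462 -2.58873317]
tray ((498.717529296875, 339.68182373046875), (171.7133331298828, 281.8062438964844), 88.69650268554688)
flange [550.03550714 403.36490395  11.34721183] 18Traceback (most recent call last):
  File "<stdin>", line 8, in <module>
    return umr_minimum(a, axis, None, out, keepdims, initial, where)
ValueError: zero-size array to reduction operation minimum which has no identity
```

View pics/w3.png

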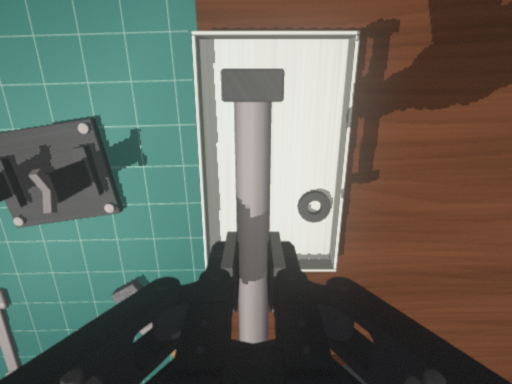

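The wrist view shows the bar held over the tray at (255,170), its nut at (252,85), and the flange at (314,205), clear of the bar's landing line.

Run:
```python
from h import *
c=dict(np.load('/tmp/wrist.npz'));w=cloud(c)
p=w[105:225,245:262].reshape(-1,3);print('bar top pts',np.nanmedian(w[110:130,245:262].reshape(-1,3),0),np.nanmedian(w[200:220,245:262].reshape(-1,3),0))
n=w[72:98,226:280].reshape(-1,3);n=n[n[:,2]>200];print('nut',n.min(0),n.max(0),np.median(n,0))
print('floor',np.nanmedian(w[120:200,290:330].reshape(-1,3),0))
c2=cam('top');q=cloud(c2)[165:220,180:250].reshape(-1,3);q=q[(q[:,2]>85)&(q[:,2]<112)];print('saddles',cv2.minAreaRect(q[:,:2].astype(np.float32)),len(q),q.mean(0))
```

```text
bar top pts [427.01911224 319.09693273 237.21241492] [466.44210098 318.0791175  237.10694874]
nut [408.94015101 308.94595552 238.92902331] [418.43888794 329.36190354 243.77663769] [413.64858441 319.17896723 241.73596465]
floor [496.01161741 386.4774682    3.63295072]
saddles ((506.0762634277344, 67.72160339355469), (41.975303649902344, 108.42145538330078), 7.242356777191162) 59 [506.55316254  69.95892185  97.55642417]
```

>>> servo_tool(angular=[[0, 0, 0], [0, 0, 0], [0, 0, 0], [0, 0, 0], [0, 0, 0], [0, 0, 0], [0, 0, 0], [0, 0, 0]], dp=[[0, 0, -0.03], [0, 0, -0.035], [0, 0, -0.035], [0, 0, -0.035], [0, 0, -0.03], [0, 0, -0.02], [0, 0, -0.012], [0, 0, -0.006]], jaw=[1, 1, 1, 1, 1, 1, 1, 1])

```text
clock: 8.45
eef_pos: [496.1, 316.6, -18.6]
tcp_rot: [-0.042, -3.138, 0.002]
force: [0.2, 0.1, -3.0]
opening: 13.7
grip_force: 58.8
```

>>> servo_tool(angular=[[0, 0, 0], [0, 0, 0], [0, 0, 0], [0, 0, 0], [0, 0, 0], [0, 0, 0]], dp=[[0, 0, -0.004], [0, 0, -0.003], [0, 0, -0.002], [0, 0, 0], [0, 0, 0], [0, 0, 0]], jaw=[1, 1, 1, 1, 1, 1])

```text
clock: 8.95
eef_pos: [497.0, 317.8, -25.2]
tcp_rot: [0.039, 3.14, 0.001]
force: [-0.9, -0.2, -3.2]
opening: 13.9
grip_force: 58.8
```

>>> servo_tool(angular=[[0, 0, 0], [0, 0, 0], [0, 0, 0], [0, 0, 0], [0, 0, 0]], dp=[[0, 0, -0.001], [0, 0, -0.001], [0, 0, -0.0005], [0, 0, 0], [0, 0, 0]], jaw=[1, 1, 1, 1, 1])

```text
clock: 9.37
eef_pos: [496.9, 317.8, -27.6]
tcp_rot: [0.039, 3.141, 0.0]
force: [-1.6, -1.0, 6.0]
opening: 13.7
grip_force: 63.6
```

>>> servo_tool(angular=[[0, 0, 0], [0, 0, 0], [0, 0, 0], [0, 0, 0], [0, 0, 0], [0, 0, 0]], dp=[[0, 0, 0], [0, 0, 0], [0, 0, 0], [0, 0, 0], [0, 0, 0], [0, 0, 0]], jaw=[0.5, 0.3, 0.15, 0, 0, 0])

```text
clock: 9.87
eef_pos: [496.7, 317.6, -28.4]
tcp_rot: [-0.039, -3.141, 0.0]
force: [0.1, -0.3, -0.1]
opening: 42.7
grip_force: 0.0
```

>>> servo_tool(angular=[[0, 0, 0], [0, 0, 0], [0, 0, 0], [0, 0, 0], [0, 0, 0], [0, 0, 0], [0, 0, 0], [0, 0, 0]], dp=[[0, 0, 0.01], [0, 0, 0.025], [0, 0, 0.035], [0, 0, 0.035], [0, 0, 0.035], [0, 0, 0.035], [0, 0, 0.03], [0, -0.02, 0.02]], jaw=[0, 0, 0, 0, -0.5, -1, -1, -1])

```text
clock: 10.53
eef_pos: [496.9, 299.6, 200.9]
tcp_rot: [0.035, 3.137, 0.004]
force: [0.2, 0.1, -0.2]
opening: 85.2
grip_force: 0.0
```

>>> servo_tool(angular=[[0, 0, 0.007], [0, 0, 0.007], [0, 0, 0.007], [0, 0, 0.007], [0, 0, 0.007], [0, 0, 0.007], [0, 0, 0.007], [0, 0, 0.006]], dp=[[0.005, -0.035, 0], [0.005, -0.035, 0], [0.005, -0.035, 0], [0.005, -0.035, 0], [0.005, -0.035, 0], [0.005, -0.035, 0], [0.005, -0.035, 0], [0.005, -0.035, 0]], jaw=[-1, -1, -1, -1, -1, -1, -1, -1])

```text
clock: 11.2
eef_pos: [536.5, 16.0, 197.7]
tcp_rot: [-0.048, 3.14, -0.0]
force: [0.9, 0.8, 0.1]
opening: 85.3
grip_force: 0.0
```

>>> servo_tool(angular=[[0, 0, 0], [0, 0, 0], [0, 0, 0], [0, 0, 0], [0, 0, 0], [0, 0, 0], [0, 0, 0], [0, 0, 0]], dp=[[0.005, -0.035, 0], [0.005, -0.035, 0], [0.005, -0.035, 0], [0.005, -0.035, 0], [0.005, -0.035, 0], [0.005, -0.035, 0], [0.005, -0.035, 0], [0.005, -0.035, 0]], jaw=[-1, -1, -1, -1, -1, -1, -1, -1])

```text
clock: 11.87
eef_pos: [576.5, -264.0, 197.6]
tcp_rot: [-0.047, 3.141, -0.0]
force: [0.6, 0.3, 0.4]
opening: 84.9
grip_force: 0.0
```

>>> servo_tool(angular=[[0, 0, 0], [0, 0, 0], [0, 0, 0], [0, 0, 0], [0, 0, 0]], dp=[[0.005, -0.035, 0], [0.005, -0.03, 0], [0, -0.018, 0], [0, 0, 0], [0, 0, 0]], jaw=[-1, -1, -1, -1, -1])

```text
clock: 12.28
eef_pos: [586.4, -345.9, 196.8]
tcp_rot: [0.045, -3.141, -0.001]
force: [0.6, 0.8, 0.3]
opening: 85.6
grip_force: 0.0
```

Run:
```python
from h import *
s=monitor.read_state();M=R.from_rotvec(s['tcp_rot']).as_matrix();print(s['eef_pos'],M.round(3).tolist(),s['q'].round(2))
c=cam('wrist','w4.png');w=cloud(c).reshape(-1,3);w=w[(abs(w[:,0]-594)<80)&(abs(w[:,1]+346)<105)]
p=w[(w[:,2]>105)&(w[:,2]<145)];r=cv2.minAreaRect(p[:,:2].astype(np.float32));f=cv2.fitLine(p[:,:2].astype(np.float32),cv2.DIST_HUBER,0,.01,.01).ravel();print('disc',r,f,len(p),np.percentile(p[:,2],99))
p=w[(w[:,2]>74)&(w[:,2]<90)&(abs(w[:,1]+346)>50)&(abs(w[:,0]-594)<25)];f=cv2.fitLine(p[:,:2].astype(np.float32),cv2.DIST_HUBER,0,.01,.01).ravel();print('shaft',f,len(p),p.min(0),p.max(0))
a=cam('scene');w=cloud(a).reshape(-1,3)
p=w[(abs(w[:,0]-498)<130)&(abs(w[:,1]-318)<20)&(w[:,2]>8)&(w[:,2]<45)];print('bar in tray',cv2.minAreaRect(p[:,:2].astype(np.float32)),np.percentile(p[:,2],[50,98]),len(p))
```

```text
[ 586.35459179 -345.85736326  196.83169233] [[-1.0, -0.029, -0.0], [-0.029, 1.0, 0.0], [0.0, 0.0, -1.0]] [-0.71  0.62  0.88  0.    1.64 -2.31]
disc ((595.3087158203125, -347.6221618652344), (108.80812072753906, 21.974533081054688), 1.6500881910324097) [ 9.9953890e-01  3.0364869e-02  5.8546692e+02 -3.4778366e+02] 2710 137.28273292444786
shaft [ 2.9633788e-02 -9.9956083e-01  5.9385968e+02 -3.5005734e+02] 996 [ 585.522105   -432.79180709   74.05083242] [ 604.93998127 -262.66068778   84.13963215]
bar in tray ((486.7127990722656, 317.5538330078125), (28.160579681396484, 209.370361328125), 89.44091796875) [22.04786356 29.45652598] 508
```

View pics/w4.png

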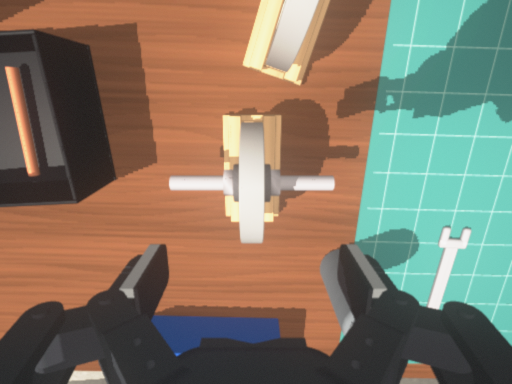

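The wrist view shows the shafted grey wheel at (252,183), aligned with the fingers. The spare is at (290,30) and clear. I'll descend and grip the rim.

>>> servo_tool(angular=[[0, 0, 0], [0, 0, 0], [0, 0, 0], [0, 0, 0], [0, 0, 0], [0, 0, 0], [0, 0, 0], [0, 0, 0]], dp=[[0.004, -0.002, -0.02], [0.004, 0, -0.025], [0, 0, -0.025], [0, 0, -0.02], [0, 0, -0.015], [0, 0, -0.012], [0, 0, -0.008], [0, 0, 0]], jaw=[-1, -1, -1, -1, -1, -1, -1, -1])

```text
clock: 13.05
eef_pos: [594.4, -345.8, 70.5]
tcp_rot: [0.049, -3.139, -0.003]
force: [-0.5, 0.1, -0.8]
opening: 85.6
grip_force: 0.0
```

>>> servo_tool(angular=[[0, 0, 0], [0, 0, 0], [0, 0, 0], [0, 0, 0], [0, 0, 0], [0, 0, 0], [0, 0, 0], [0, 0, 0]], dp=[[0, 0, 0], [0, 0, 0], [0, 0, 0], [0, 0, 0], [0, 0, 0], [0, 0, 0], [0, 0, 0], [0, 0, 0]], jaw=[-0.3, 0, 0.2, 0.3, 0.4, 0.45, 0.5, 0.55])

```text
clock: 13.72
eef_pos: [594.8, -347.4, 72.1]
tcp_rot: [-0.047, 3.141, -0.0]
force: [-0.7, 0.6, 2.6]
opening: 21.3
grip_force: 58.7
```

>>> servo_tool(angular=[[0, 0, 0], [0, 0, 0], [0, 0, 0], [0, 0, 0], [0, 0, 0], [0, 0, 0], [0, 0, 0], [0, 0, 0]], dp=[[0, 0, 0], [0, 0, 0], [0, 0, 0], [0, 0, 0], [0, 0, 0], [0, 0, 0], [0, 0, 0], [0, 0, 0]], jaw=[0.6, 0.7, 0.8, 0.9, 1, 1, 1, 1])

```text
clock: 14.38
eef_pos: [594.9, -347.4, 72.1]
tcp_rot: [-0.047, 3.141, -0.0]
force: [-1.3, 1.7, 5.5]
opening: 20.7
grip_force: 59.1
```

>>> servo_tool(angular=[[0, 0, 0], [0, 0, 0], [0, 0, 0], [0, 0, 0], [0, 0, 0], [0, 0, 0], [0, 0, 0], [0, 0, 0]], dp=[[0, 0, 0.003], [0, 0, 0.008], [0, 0, 0.013], [0, 0, 0.018], [0, 0, 0.022], [0, 0, 0.022], [0, 0, 0.022], [0, 0, 0.022]], jaw=[1, 1, 1, 1, 1, 1, 1, 1])

```text
clock: 15.05
eef_pos: [594.2, -347.1, 201.8]
tcp_rot: [0.047, -3.139, -0.002]
force: [0.4, -0.4, -7.9]
opening: 21.2
grip_force: 59.2
```

>>> servo_tool(angular=[[0, 0, 0], [0, 0, 0], [0, 0, 0], [0, 0, 0]], dp=[[0, 0, 0.018], [0, 0, 0.012], [0, 0, 0], [0, 0, 0]], jaw=[1, 1, 1, 1])

```text
clock: 15.38
eef_pos: [594.6, -347.3, 231.0]
tcp_rot: [0.047, -3.14, -0.001]
force: [-0.6, 0.3, -7.5]
opening: 21.4
grip_force: 59.4
```

Run:
```python
from h import *
s=monitor.read_state();print(s['eef_pos'],s['q'].round(2),s['opening'],s['force'])
c=cam('wrist');w=cloud(c).reshape(-1,3)
p=w[(abs(w[:,0]-594)<14)&(abs(abs(w[:,1]+347)-62)<22)&(w[:,2]>200)&(w[:,2]<270)]
for sgn in (-1,1):
    q=p[(p[:,1]+347)*sgn>0]; print(len(q),np.median(q,0),np.percentile(q[:,2],95), q[:,1].min(),q[:,1].max())
t=cam('top');W=cloud(t);q=W[165:220,180:250].reshape(-1,3);m=(q[:,2]>84)&(q[:,2]<112);q=q[m];print('saddles',cv2.minAreaRect(q[:,:2].astype(np.float32)),len(q))
for lo,hi in ((90,200),(-50,50)):
    k=q[(q[:,1]>lo)&(q[:,1]<hi)];print(k.mean(0),len(k))
a=cam('scene');q=cloud(a)[180:255,225:305].reshape(-1,3)
b=q[(q[:,2]>84)&(q[:,2]<106)];print('scene saddles',cv2.minAreaRect(b[:,:2].astype(np.float32)),len(b),[ (b[(b[:,1]>lo)&(b[:,1]<hi)]).mean(0).round(1) for lo,hi in ((90,200),(-50,60))])
```

```text
[ 594.56602134 -347.27457725  230.99273351] [-0.7   0.63  0.78 -0.    1.74 -2.3 ] 21.36052511135643 [-0.55162162  0.34177325 -7.54710315]
1764 [ 594.79416122 -409.03861185  239.25153883] 241.039423376271 -430.9897517534042 -387.0044336121001
1763 [ 590.83477035 -285.18493065  239.45469913] 241.30788145671997 -306.9393838456699 -263.0515396299643
saddles ((517.4928588867188, 71.90633392333984), (41.816898345947266, 110.60073852539062), 21.996387481689453) 45
[500.46245359 116.84435997  96.42226977] 32
[524.13877066  19.40486366  99.25487167] 13
scene saddles ((510.2111511230469, 69.38972473144531), (42.44865036010742, 109.91941833496094), 5.790903568267822) 120 [array([504. , 119.8,  93.6]), array([514.9,  20.9,  93.2])]
```

Run:
```python
from h import *
M=np.array([[-0.123,.992,-.002],[.992,.123,0],[0,-.002,-1]]);e=np.array([509.28,70.33,254.37])
T=np.array([[0,-.951,-.31],[1,.001,-.001],[.001,-.31,.951]]);Rc=M@T;C=e+M@np.array([79.5,-.3,-174.5])
def ray(u,v,z,):
    d=Rc@np.array([(u-253)/295,(v-189)/295,1]);return (C+d*(z-C[2])/d[2]).round(1)
I=cv2.imread('pics/w1.png');g=I[90:215,200:305].min(2);m=(g>150).astype(np.uint8)
n,l,st,ce=cv2.connectedComponentsWithStats(m)
for i in range(1,n):
    if st[i,4]>6: x,y=ce[i]+[200,90];print(st[i].tolist(),ce[i].round(1),'z14',ray(x,y,14))
print([ray(*p,99) for p in ((233,122),(271,122),(235,206),(270,206))])
P=np.array([ray(*p,14) for p in ((214,108),(288,108),(217,192),(285,192))]);print(P,P.mean(0))
```

```text
[45, 0, 60, 125, 1782] [54.5 64.8] z14 [510.6  66.1  14. ]
[10, 14, 9, 10, 75] [13.9 18.7] z14 [448.1 122.3  14. ]
[84, 14, 10, 10, 78] [88.  18.4] z14 [547.9 135.   14. ]
[33, 28, 11, 8, 81] [37.6 31.5] z14 [481.8 109.3  14. ]
[95, 58, 10, 2, 10] [99.5 58.7] z14 [572.8  82.6  14. ]
[9, 91, 1, 9, 9] [ 9. 95.] z14 [449.9  13.1  14. ]
[92, 91, 13, 3, 22] [98.3 92. ] z14 [579.5  33.9  14. ]
[14, 99, 9, 8, 57] [ 17.6 102.7] z14 [463.5   2.7  14. ]
[81, 99, 10, 8, 67] [ 85.4 102.6] z14 [563.4  15.4  14. ]
[5, 104, 5, 10, 15] [  7.6 109.7] z14 [449.6 -10.2  14. ]
[35, 113, 10, 12, 72] [ 39.4 117. ] z14 [498.2 -16.   14. ]
[7, 116, 1, 8, 8] [  7.  119.5] z14 [449.9 -26.1  14. ]
[array([480.5, 116.3,  99. ]), array([521.8, 121.4,  99. ]), array([493. ,  18.5,  99. ]), array([534.6,  23.7,  99. ])]
[[448.1 123.2  14. ]
 [547.7 135.5  14. ]
 [462.5   3.7  14. ]
 [562.6  16.2  14. ]] [505.225  69.65   14.   ]
```

>>> servo_tool(angular=[[0, 0, 0.006], [0, 0, 0.006], [0, 0, 0.006], [0, 0, 0.006], [0, 0, 0.006], [0, 0, 0.006], [0, 0, 0.006], [0, 0, 0.006]], dp=[[-0.003, 0.015, 0], [-0.004, 0.02, 0], [-0.006, 0.027, 0], [-0.006, 0.027, 0], [-0.006, 0.027, 0], [-0.006, 0.027, 0], [-0.006, 0.027, 0], [-0.006, 0.027, 0]], jaw=[1, 1, 1, 1, 1, 1, 1, 1])

```text
clock: 16.2
eef_pos: [550.9, -148.9, 230.8]
tcp_rot: [0.123, -3.138, -0.001]
force: [1.1, 0.1, -7.5]
opening: 21.3
grip_force: 59.9
```

>>> servo_tool(angular=[[0, 0, 0.006], [0, 0, 0.006], [0, 0, 0.006], [0, 0, 0.006], [0, 0, 0.006], [0, 0, 0.006], [0, 0, 0.005], [0, 0, 0.005]], dp=[[-0.006, 0.03, 0], [-0.006, 0.03, 0], [-0.006, 0.03, 0], [-0.006, 0.03, 0], [-0.006, 0.03, 0], [-0.006, 0.027, 0], [-0.006, 0.025, 0], [-0.004, 0.018, 0]], jaw=[1, 1, 1, 1, 1, 1, 1, 1])

```text
clock: 16.87
eef_pos: [504.4, 71.8, 231.1]
tcp_rot: [0.197, -3.134, -0.001]
force: [0.9, -0.3, -8.1]
opening: 21.1
grip_force: 60.0
```

>>> servo_tool(angular=[[0, 0, 0], [0, 0, 0], [0, 0, 0], [0, 0, 0]], dp=[[0, 0, 0], [0, 0, 0], [0, 0, 0], [0, 0, 0]], jaw=[1, 1, 1, 1])

```text
clock: 17.2
eef_pos: [505.8, 68.9, 231.4]
tcp_rot: [0.193, -3.135, 0.0]
force: [0.7, -0.1, -6.6]
opening: 20.6
grip_force: 60.7
```

Run:
```python
from h import *
s=monitor.read_state();M=R.from_rotvec(s['tcp_rot']).as_matrix();print(s['eef_pos'],M[:,1],s['opening'],s['force'])
c=cam('wrist','w5.png');w=cloud(c).reshape(-1,3)
p=w[(abs(w[:,0]-506)<35)&(abs(abs(w[:,1]-70)-62)<22)&(w[:,2]>200)&(w[:,2]<270)]
for g in (-1,1):
    q=p[(p[:,1]-70)*g>0];h=q[q[:,2]>np.percentile(q[:,2],85)];print(np.median(q,0),np.median(h,0),len(q))
p=w[(abs(w[:,0]-506)<110)&(abs(w[:,1]-70)<110)&(w[:,2]>84)&(w[:,2]<110)]
for g in (-1,1):
    q=p[(p[:,1]-70)*g>0];print('saddle',q.min(0),q.max(0),q.mean(0),len(q))
```

```text
[505.832942    68.90058769 231.38937089] [-1.22873275e-01  9.92422362e-01 -1.18355747e-04] 20.649245879374508 [ 0.70567819 -0.14363622 -6.64452355]
[511.70607721   8.04245421 239.78117521] [514.37095245   7.7697055  241.37301377] 1779
[496.35094312 131.14480636 239.93816687] [499.11360142 130.14509643 241.59413603] 1718
saddle [489.95933455  12.4023894   84.11486866] [532.42550706  25.60676868 101.91996968] [510.95200001  19.40484047  95.64945248] 345
saddle [477.69958588 111.53579347  84.13910228] [520.7563555  124.74402974 101.40909675] [498.94420205 117.55372664  95.53819441] 353
```

View pics/w5.png

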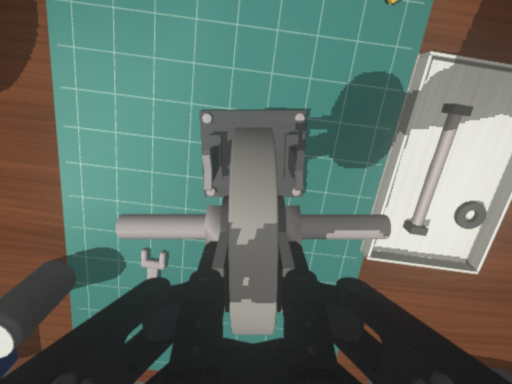

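The view shows the wheel hanging over the stand with the shaft parallel to the saddle line, and the bar in the tray at (440,170) with the flange at (470,213). I'll lower slowly.

>>> servo_tool(angular=[[0, 0, 0], [0, 0, 0], [0, 0, 0], [0, 0, 0], [0, 0, 0], [0, 0, 0], [0, 0, 0], [0, 0, 0]], dp=[[-0.0005, 0, -0.015], [0, 0, -0.02], [0, 0, -0.025], [0, 0, -0.02], [0, 0, -0.015], [0, 0, -0.01], [0, 0, -0.008], [0, 0, -0.005]], jaw=[1, 1, 1, 1, 1, 1, 1, 1])

```text
clock: 17.92
eef_pos: [505.3, 69.1, 112.9]
tcp_rot: [0.194, -3.135, -0.0]
force: [0.2, 0.4, -7.4]
opening: 21.0
grip_force: 60.4
```

>>> servo_tool(angular=[[0, 0, 0], [0, 0, 0], [0, 0, 0], [0, 0, 0], [0, 0, 0], [0, 0, 0], [0, 0, 0], [0, 0, 0]], dp=[[0, 0, -0.004], [0, 0, -0.003], [0, 0, -0.002], [0, 0, -0.001], [0, 0, -0.001], [0, 0, 0], [0, 0, 0], [0, 0, 0]], jaw=[1, 1, 1, 1, 1, 1, 1, 1])

```text
clock: 18.58
eef_pos: [505.3, 69.6, 102.9]
tcp_rot: [-0.195, 3.135, -0.0]
force: [-0.6, 0.4, -7.2]
opening: 21.4
grip_force: 60.4
```

Next I lower in small steps until the load comes off.

>>> servo_tool(angular=[[0, 0, 0], [0, 0, 0], [0, 0, 0], [0, 0, 0], [0, 0, 0], [0, 0, 0]], dp=[[0, 0, -0.001], [0, 0, -0.0005], [0, 0, -0.0005], [0, 0, 0], [0, 0, 0], [0, 0, 0]], jaw=[1, 1, 1, 1, 1, 1])

```text
clock: 19.08
eef_pos: [505.3, 69.6, 100.7]
tcp_rot: [-0.195, 3.136, -0.0]
force: [0.2, 0.2, -6.9]
opening: 21.6
grip_force: 60.4
```

>>> servo_tool(angular=[[0, 0, 0], [0, 0, 0], [0, 0, 0], [0, 0, 0]], dp=[[0, 0, -0.0005], [0, 0, -0.0005], [0, 0, 0], [0, 0, 0]], jaw=[1, 1, 1, 1])

```text
clock: 19.42
eef_pos: [505.2, 69.7, 99.7]
tcp_rot: [0.195, -3.135, -0.0]
force: [-1.1, 0.1, -7.8]
opening: 21.5
grip_force: 60.4
```

>>> servo_tool(angular=[[0, 0, 0], [0, 0, 0], [0, 0, 0], [0, 0, 0]], dp=[[0, 0, -0.0005], [0, 0, -0.0005], [0, 0, 0], [0, 0, 0]], jaw=[1, 1, 1, 1])

```text
clock: 19.75
eef_pos: [505.3, 69.7, 98.8]
tcp_rot: [-0.195, 3.135, -0.0]
force: [-0.5, 0.1, -6.9]
opening: 21.3
grip_force: 60.8
```

>>> servo_tool(angular=[[0, 0, 0], [0, 0, 0], [0, 0, 0], [0, 0, 0]], dp=[[0, 0, -0.0005], [0, 0, -0.0005], [0, 0, 0], [0, 0, 0]], jaw=[1, 1, 1, 1])

```text
clock: 20.08
eef_pos: [505.4, 69.7, 98.6]
tcp_rot: [-0.195, 3.134, -0.0]
force: [-3.9, 0.7, 7.0]
opening: 21.4
grip_force: 62.4
```

Run:
```python
from h import *
c=cam('wrist');w=cloud(c).reshape(-1,3)
p=w[(abs(w[:,0]-506)<35)&(abs(abs(w[:,1]-70)-68)<12)&(w[:,2]>95)&(w[:,2]<130)]
for g in (-1,1):
    q=p[(p[:,1]-70)*g>0];h=q[q[:,2]>np.percentile(q[:,2],75)];print(np.median(h,0),len(q))
a=cam('scene');cv2.imwrite('pics/s6.png',cv2.resize(a['frame'][150:260,210:320],(550,550),interpolation=2))
```

```text
[514.75134677   1.90740078 108.46211097] 1005
[497.79809833 138.26659397 108.56064765] 969
```

View pics/s6.png

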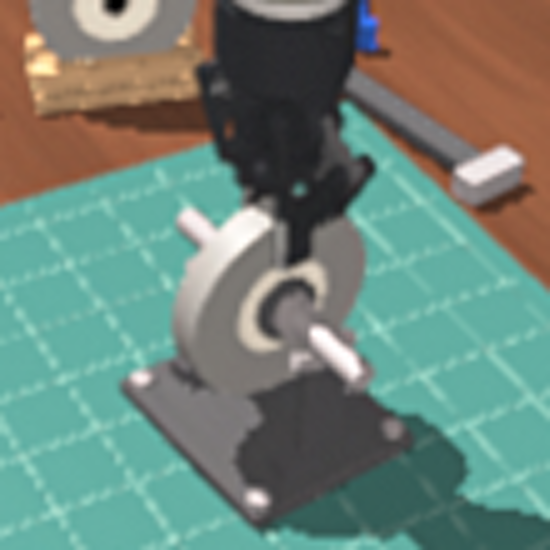

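The wheel sits with its shaft in the saddles: the load has moved to the stand and the axis is about 100.5 mm up. I'll release gently.

>>> servo_tool(angular=[[0, 0, 0], [0, 0, 0], [0, 0, 0], [0, 0, 0], [0, 0, 0], [0, 0, 0], [0, 0, 0], [0, 0, 0]], dp=[[0, 0, 0], [0, 0, 0], [0, 0, 0], [0, 0, 0], [0, 0, 0], [0, 0, 0], [0, 0, 0], [0, 0, 0]], jaw=[0.46, 0.43, 0.4, 0.35, 0.3, 0.2, 0.1, 0])

```text
clock: 20.85
eef_pos: [505.3, 69.6, 97.7]
tcp_rot: [-0.195, 3.135, -0.0]
force: [0.2, -0.3, -0.2]
opening: 42.8
grip_force: 0.0
```

>>> servo_tool(angular=[[0, 0, 0], [0, 0, 0], [0, 0, 0], [0, 0, 0], [0, 0, 0], [0, 0, 0]], dp=[[0, 0, 0], [0, 0, 0], [0, 0, 0], [0, 0, 0], [0, 0, 0], [0, 0, 0]], jaw=[-0.2, -0.4, -0.4, -0.4, -0.4, -0.4])

```text
clock: 21.35
eef_pos: [505.2, 69.7, 97.7]
tcp_rot: [-0.195, 3.136, 0.0]
force: [-0.1, 0.3, -0.1]
opening: 59.7
grip_force: 0.0
```

>>> servo_tool(angular=[[0, 0, 0], [0, 0, 0], [0, 0, 0], [0, 0, 0], [0, 0, 0], [0, 0, 0], [0, 0, 0], [0, 0, 0]], dp=[[0, 0, 0.005], [0, 0, 0.015], [0, 0, 0.02], [0, 0, 0.025], [0, 0, 0.03], [0, 0, 0.03], [0, 0, 0.02], [0, 0, 0.01]], jaw=[-0.4, -0.4, -0.4, -0.4, -0.4, -0.4, -0.4, -0.4])

```text
clock: 22.02
eef_pos: [505.9, 69.6, 256.2]
tcp_rot: [-0.195, 3.131, -0.001]
force: [0.3, -0.2, -0.1]
opening: 60.1
grip_force: 0.0
```

>>> servo_tool(angular=[[0, 0, 0], [0, 0, 0], [0, 0, 0], [0, 0, 0]], dp=[[0, 0, 0], [0, 0, 0], [0, 0, 0], [0, 0, 0]], jaw=[-0.4, -0.4, -0.4, -0.4])

```text
clock: 22.35
eef_pos: [504.8, 69.7, 251.7]
tcp_rot: [0.195, -3.133, -0.001]
force: [0.4, -0.5, 0.2]
opening: 59.5
grip_force: 0.0
```

Run:
```python
from h import *
print(monitor.read_state()['clock'])
c=cam('wrist','w7.png');w=cloud(c).reshape(-1,3)
p=w[(abs(w[:,0]-506)<35)&(abs(abs(w[:,1]-70)-72)<22)&(w[:,2]>95)&(w[:,2]<130)]
for g in (-1,1):
    q=p[(p[:,1]-70)*g>0];h=q[q[:,2]>np.percentile(q[:,2],75)];print('shaft',np.median(h,0),q[:,1].min(),q[:,1].max())
p=w[(abs(w[:,0]-506)<75)&(abs(w[:,1]-70)<50)&(w[:,2]>135)&(w[:,2]<170)];print('disc',cv2.minAreaRect(p[:,:2].astype(np.float32)),np.percentile(p[:,2],99))
p=w[(abs(w[:,0]-498)<150)&(abs(w[:,1]-318)<22)&(w[:,2]>8)&(w[:,2]<34)];print('bar',p[:,2].max(),len(p))
```

```text
22.35
shaft [514.29949789   2.51974294 108.47160828] -15.971889260226867 19.99805547146036
shaft [497.65081865 134.50779877 108.51559806] 120.03070061950557 153.52290979374905
disc ((505.5340270996094, 69.22566223144531), (102.1926498413086, 21.9627685546875), 7.095907211303711) 163.62027227099222
bar 32.006674220979335 2311
```

View pics/w7.png

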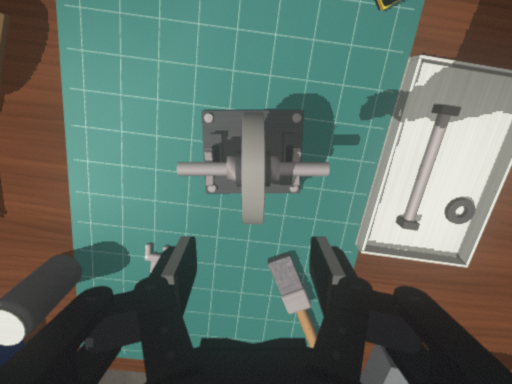

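The wheel rests at (253,168), level and midway between the uprights: axis 100.5 mm up, yaw 7.1°, centre (505.5, 69.2). The bar lies flat in the tray at (430,165). I'm handing the job in.

```bash
python3 -c "
from bench import arm
print(arm.finish_job())"
```

```text
the job is handed in; nothing more can be done
None
```

I handed the job in: the bare arbor lies flat in the tray, and the mounted wheel rests in both saddles midway between the uprights (axis measured about 100.5 mm up); the hand-in returned no verdict.

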